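Load the specimen rod into the mill

TASK

Take the specimen rod with the orange handle out of the rack and push it through the hole of the slanted loading port on the mill until its collar sits flush on the port. With the rod home and let go, throw the red valve lever on the mill fully over, away from the robot. Leave the other rods, the jar and the spanner where they are.

Things in the scene. Friction and masses are not known exactly. Their poses are not given: they have to be found in the camera images.
- orange_rod: specimen rod to load, 90 g, round about its z axis (nose to handle). Origin: centre of the collar's underside. Above: steel collar 24 mm across (z 0 to 6), orange handle 18 mm across (z 6 to 46). Below: steel shank 10 mm across to z -50, brass nose tapering to 4 mm across at z -60. Starts upright in one of the rack's three wells, collar resting on the rack's top; which well varies
- orange_rod_tip (a point): the nose end of the orange rod, 60 mm below its origin on its axis
- black_rod: black specimen rod, built just like the orange one but with a black handle; a bystander standing in another well of the rack. Origin and axes as for the orange rod
- grey_rod: grey specimen rod, built just like the orange one but with a grey handle; a bystander standing in another well of the rack. Origin and axes as for the orange rod
- rack: fixed wooden storage block, 60 (its x) by 170 (its y) by 70 mm high; origin at the centre of its underside, z up. Three upright wells 15 mm across, 65 mm deep, in a row along its y at -60, 0 and +60 mm, one rod in each
- mill: fixed bench-top mill: blue base 300 (x) by 380 (y) by 60 mm high, on it an off-white octagonal chamber 240 mm across, centre 10 mm towards +x, top 110 mm above the table (window ring to 124), black dials round it. Origin: centre of the underside; z up; x points away from the robot (give or take 15 degrees). Carries the port and the valve lever
- port: slanted port on the mill: aluminium block, face 70 by 70 mm, hole 13 mm across, 64 mm deep, closed below. Origin: centre of the mouth on the face, 165 mm above the table, 55 mm to mill -x of the mill's origin. z: out of the hole, leaning 30 degrees from vertical to mill -x (the robot's side); y level, along mill y. Rod home: collar flat on the face, origins and z axes coincide; gravity keeps it in
- valve (a joint): angle of the red valve lever in rad: starts between 0 and 0.15 (leaning 0.5 rad from upright towards mill -x), 1.0 = fully over, leaning 0.5 rad towards mill +x. Light friction; it stays where it is left. It can be pushed with closed fingers
- valve_tip (a point): top end of the red valve lever, an arm about 60 mm long on a low grey block on the mill's blue base, beside the chamber: 152 mm towards mill -y and 75 mm towards mill -x of the mill's origin. It swings in the plane of mill x and z
- jar: loose amber glass jar with a white cap, 56 mm across, 65 mm tall, 150 g, a bystander standing upright on the table; origin at the centre of its underside
- spanner: loose steel spanner 150 mm long lying flat on the table, a bystander; origin near its middle, along its x

How it is judged:
By the outcome, as a careful person would: the job done as asked, in the order asked, and still so for the second after the job is handed in, with the robot touching nothing.
It also fails if it takes over 58 s, if anything falls off the work surface, if the arm or the gripper's body presses on something with over 40 N, if the wrist force passes 120 N, or if a joint passes its speed limit or range.

ROBOT

A 6-joint arm with a two-finger parallel gripper is mounted at the origin on the work surface. World frame = base frame: x ahead of the robot, y to its left, z up, the work surface at z = 0. Lengths are in m, angles in rad, forces in N, time in s.
With the tool pointing down it reaches from about 0.425 to 0.95 m from the base axis. Payload 3.5 kg.
Tool frame: the origin (TCP) lies at the very end of the fingers, on their centre line; the grasp point (between the pads) lies 19 mm behind it; z points along the fingers, y is the direction in which the jaws open and shut (so a half turn about z gives the same grasp; the last joint's range is limited). The gripper opens to 85 mm and grips with 20 to 120 N. Pads are 22 mm wide; open, the fingers measure 114 mm over their backs; the gripper's body (76 mm by 85 mm) begins 54 mm behind the grasp point. The pads swing forward as they close: fully open they stand 13 mm farther back than shut.
Start: joints at [-1.5, 0.286, 1.577, -0, 1.279, -0.15], TCP at [0.148, -0.659, 0.21] pointing down, gripper open.
Joint ranges: [-2.77, 2.77], [-0.9, 2.22], [0.21, 2.48], [-1.53, 4.67], [0.24, 2.81], [-2.84, 2.84]. Speed limits (rad/s): [2.79, 2.79, 3.14, 3.14, 3.14, 3.14].

INTERFACE

Orientations are given as a unit quaternion [x, y, z, w].
In Python, from plant import get_state, read_camera, get_calibration, ticket, search_frame, cut_out, pinpoint gives the robot as it stands.
- The arm moves only by the tool move_arm, never from a script. Its argument "plan" is a list that holds one entry, the list of rows, each a list of 7 numbers: the turn, a rotation vector about the tool's x, y, z in degrees, then the shift along the tool's x, y, z in m, then the finger opening in m, from 0 to 0.0854. In form: [[[ax, ay, az, x, y, z, hand], ...]]. A call has exactly 5 rows; each row is the pose to reach, as a shift and turn from the pose measured when the call began, along the tool's axes at that moment; what a row does not reach only later rows make up. A row lasts 1/8 s, in which the tool goes at most 62.5 mm and 10.7 degrees, less where a joint would pass 70% of its speed; a pose out of reach is approached as far as the arm can. A call with a gripper value outside its range is refused whole. The fingers move at their own pace and stop on an object; "force" is the grip in N (left out, the last holds). Time passes only in rows, so rows that repeat a pose let the fingers close, or fill a call up. It gives the time, the measured TCP pose, the force and the opening at its end, in the units of the state.
- get_state(): the state, without advancing time (a new reading comes with each control period).
- read_camera(name): name is "scene" or "top" or "wrist"; returns the picture (480x640x3 uint8, red, green, blue); there is no depth.
- get_calibration(name): a dict with "mtx" (3x3 intrinsics, pixels), "extrinsics" (4x4, takes a point from camera to world coordinates); the wrist camera has in their place "hand_eye" (4x4, takes a point from camera to tool coordinates, whose origin is the TCP and whose axes are the flange's). Camera axes: x right, y up, looking along -z (the intrinsics and any distortion apply to the point x, -y, -z); pixel columns grow to the right and rows downward; lengths in m; the calibration is good to about 2 mm. A picture is of the moment at which its call begins: read the wrist's pose just before it. get_calibration takes no time and is no camera call.
- ticket.sign_off(): hands the job in, once; it reports no verdict.
Trained networks look in the newest picture that a camera, given by its name, has taken for a name from the list of things; names that differ only in an ending like _2 or _b are one class to them, and where a whole thing is asked for, a point or a joint stands for the part that bears it (a point fixed in the world has none). Each returns a list of dicts, best first, with "p" (0 to 1); they miss things now and then, are a little off and sometimes report something else, mostly with a low value. They report only what shows in the picture. A call takes as long as a camera call.
- search_frame(camera, query): "centre" ([column, row] in pixels, amid what is visible of it).
- cut_out(camera, query): "pixels" (480x640 bool, what is visible of it) and "centre" ([column, row] in pixels, amid what is visible of it).
- pinpoint(camera, query): "centre" ([column, row] in pixels: a listed point, or the origin of a listed thing).
The state is a dict: "time": time; "qpos": joint angles; "dq": joint speeds; "joint_efforts": joint torques, N m; "eef_pos": TCP position; "tcp_rot": TCP orientation; "contact_force": force on the tool from outside, world axes, zero at the start; "wrist_torque": the same for the moment, N m; "opening": opening from 0.0 (shut) to 1.0 (fully open).
Only numpy, scipy, OpenCV 4.12 (cv2) and the standard library are available. Lean on these libraries where they do the work, as an engineer would, in place of code of your own. Each camera call takes 0.05 s, during which the arm holds its last target.

## Working session

There is one attempt and no reset: what is moved stays moved. The work goes in short steps, Python scripts to look and compute and a tool call to move; the robot and the scene stay as the last step left them, time stands still between calls to the robot, and variables do not carry over. Pictures are saved under pics/ and viewed, and the job is handed in when it is done.

Besides the shell and the picture viewer there is one more tool, called after "Request:" in YAML: its name, and indented under it one key for each argument. move_arm: Moves the arm, as the interface text tells. Its arguments: {"type":"object","properties":{"plan":{"type":"array","items":{"type":"array","items":{"type":"array","items":{"type":"number"}}}},"force":{"type":"number"}},"required":["plan"]}

```bash
ls; mkdir -p pics
python3 - <<'E'
from plant import *
import cv2,numpy as np
np.set_printoptions(precision=4,suppress=True)
print(get_state())
for c in ("scene","top"):
    im=read_camera(c); cv2.imwrite(f"pics/{c}0.png",im[:,:,::-1])
    k=get_calibration(c); print(c,k)
    for q in ("orange_rod","orange_rod_tip","port","valve_tip","mill","rack","black_rod","grey_rod","jar","spanner"):
        print(q,[(np.round(d["centre"],1),round(d["p"],2)) for d in pinpoint(c,q)[:2]])
print(get_calibration("wrist")); print(get_state()["time"])
E
```

```text
pics
{'time': 0.0, 'qpos': array([-1.5   ,  0.2872,  1.5782, -0.    ,  1.2786, -0.15  ]), 'dq': array([-0.0001, -0.0004,  0.0008,  0.0003,  0.    ,  0.0004]), 'joint_efforts': array([ -0.0014, -40.5981, -29.2625,  -0.0002,   0.0058,   0.    ]), 'eef_pos': array([ 0.1478, -0.6579,  0.209 ]), 'tcp_rot': array([ 0.9939,  0.1102,  0.    , -0.0012]), 'contact_force': array([-0.2936,  0.6443,  0.2994]), 'wrist_torque': array([-0.0211, -0.0083, -0.0139]), 'opening': 0.9984817126537671}
scene {'mtx': array([[493.0643,   0.    , 320.5053],
       [  0.    , 493.0643, 234.9166],
       [  0.    ,   0.    ,   1.    ]]), 'extrinsics': array([[ 0.6947, -0.5019,  0.5153,  1.0094],
       [ 0.7191,  0.5024, -0.4802, -0.5157],
       [-0.0179,  0.7041,  0.7099,  0.7495],
       [ 0.    ,  0.    ,  0.    ,  1.    ]])}
orange_rod [(array([233., 303.]), 0.85), (array([253.5, 278.4]), 0.18)]
orange_rod_tip [(array([207.7, 327.4]), 0.3)]
port [(array([422.9, 162.8]), 0.6)]
valve_tip [(array([345.5, 191.8]), 0.57)]
mill [(array([427.5, 239.6]), 0.86)]
rack [(array([237.3, 331.6]), 0.77)]
black_rod [(array
[... 464 characters left out ...]
]])}
orange_rod [(array([419.5, 297.6]), 0.73)]
orange_rod_tip []
port [(array([162.3, 223.1]), 0.91)]
valve_tip [(array([246.4, 274.8]), 0.73)]
mill [(array([196.9, 216.9]), 0.87)]
rack [(array([412.2, 300.5]), 0.57)]
black_rod [(array([452.7, 294.2]), 0.8)]
grey_rod [(array([382.9, 294.8]), 0.52)]
jar [(array([310.3, 331.6]), 0.9)]
spanner [(array([410.6, 228.1]), 0.81)]
{'mtx': array([[383.0125,   0.    , 313.722 ],
       [  0.    , 383.0125, 244.7289],
       [  0.    ,   0.    ,   1.    ]]), 'hand_eye': array([[-0.0009,  0.9648,  0.2631,  0.0663],
       [ 1.    ,  0.0008,  0.0008, -0.0004],
       [ 0.0005,  0.2631, -0.9648, -0.1639],
       [ 0.    ,  0.    ,  0.    ,  1.    ]])}
1.1
```

View pics/scene0.png

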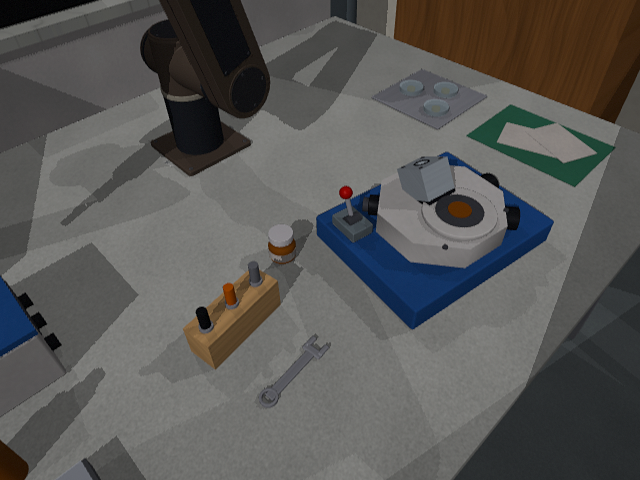

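View pics/top0.png

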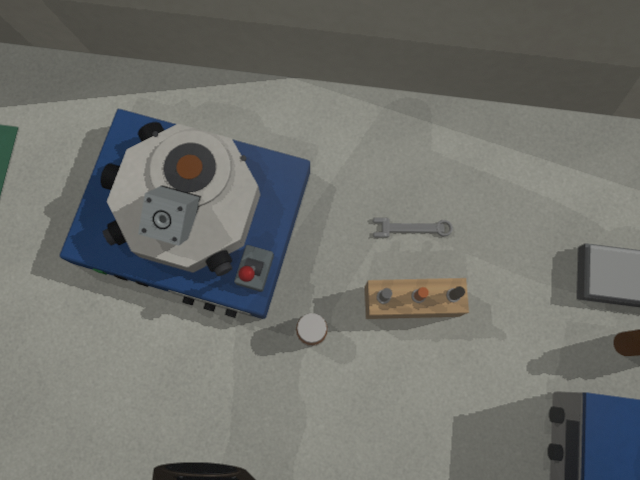

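The orange rod is in the middle well (scene ~(230,295), top ~(422,293)). The port is at top ~(162,220) and the red lever at ~(247,273). Next I'll locate them in world coordinates.

```bash
cat > h.py <<'E'
from plant import *
import cv2,numpy as np
from scipy.spatial.transform import Rotation as R
from scipy.optimize import least_squares
np.set_printoptions(precision=4,suppress=True)
F=np.diag([1,-1,-1,1.])
def cam(name,st=None):
    k=get_calibration(name)
    if name=="wrist":
        st=st or get_state()
        T=np.eye(4);T[:3,:3]=R.from_quat(st["tcp_rot"]).as_matrix();T[:3,3]=st["eef_pos"]
        return k["mtx"],T@k["hand_eye"]@F
    return k["mtx"],k["extrinsics"]@F
def ray(c,px):
    K,T=c; d=T[:3,:3]@np.linalg.solve(K,[px[0],px[1],1.]); return T[:3,3],d/np.linalg.norm(d)
def onz(c,px,z):
    o,d=ray(c,px); return o+d*(z-o[2])/d[2]
def proj(c,P):
    K,T=c; P=np.atleast_2d(P); q=(P-T[:3,3])@T[:3,:3]; q=q@K.T; return q[:,:2]/q[:,2:]
def tri(cs,pxs):
    A=np.zeros((3,3));b=np.zeros(3);rs=[ray(c,p) for c,p in zip(cs,pxs)]
    for o,d in rs:
        M=np.eye(3)-np.outer(d,d);A+=M;b+=M@o
    X=np.linalg.solve(A,b); return X,[np.linalg.norm(np.cross(X-o,d)) for o,d in rs]
E
python3 - <<'E'
from h import *
S=cam("scene");T=cam("top")
for n,s,t in [("orange",(233,303),(419.5,297.6)),("port",(422.9,162.8),(162.3,223.1)),("valve",(345.5,191.8),(246.4,274.8)),("jar",(286.4,250.9),(310.3,331.6))]:
    print(n,tri([S,T],[s,t]))
print("orange z.07",onz(S,(233,303),.07),onz(T,(419.5,297.6),.07))
print("port z.165",onz(S,(422.9,162.8),.165),onz(T,(162.3,223.1),.165))
for n,t in [("black",(452.7,294.2)),("grey",(382.9,294.8))]: print(n,onz(T,t,.07))
print(onz(T,(412,300),.0))
# mill corners top, z=.06
for p in [(118,110),(310,159),(264,318),(62,257)]: print(onz(T,p,.06))
for p in [(449,153),(552,222),(414,322),(318,222)]: print("s",onz(S,p,.06))
E
```

```text
orange (array([ 0.5249, -0.279 ,  0.0683]), [np.float64(0.00384825704849891), np.float64(0.003848257048498896)])
port (array([0.5781, 0.1582, 0.1593]), [np.float64(0.005005733769898344), np.float64(0.005005733769898543)])
valve (array([0.5137, 0.0118, 0.1363]), [np.float64(0.0019597689793676063), np.float64(0.001959768979367612)])
jar (array([ 0.4492, -0.0985,  0.0043]), [np.float64(0.005456817930075399), np.float64(0.005456817930075394)])
orange z.07 [ 0.5283 -0.2764  0.07  ] [ 0.5227 -0.282   0.07  ]
port z.165 [0.584  0.1572 0.165 ] [0.5732 0.1525 0.165 ]
black [ 0.536  -0.3382  0.07  ]
grey [ 0.5194 -0.2191  0.07  ]
[ 0.5279 -0.281   0.    ]
[0.8032 0.3066 0.06  ]
[ 0.7534 -0.0622  0.06  ]
[ 0.4544 -0.0214  0.06  ]
[0.5144 0.347  0.06  ]
s [0.5276 0.3508 0.06  ]
s [0.8102 0.303  0.06  ]
s [ 0.7667 -0.0813  0.06  ]
s [ 0.4789 -0.0274  0.06  ]
```

```bash
cat >> h.py <<'E'
def down(yaw_x): # tool pointing down, tool x at yaw
    return R.from_matrix(np.array([[np.cos(yaw_x),np.sin(yaw_x),0],[np.sin(yaw_x),-np.cos(yaw_x),0],[0,0,-1.]]))
def go(pos,rot,label=""):
    st=get_state();R0=R.from_quat(st["tcp_rot"])
    d=R0.inv().apply(np.array(pos)-st["eef_pos"]);w=(R0.inv()*rot).as_rotvec(degrees=True)
    print(label,"t",round(st["time"],2),"turn",np.round(w,2),"shift",np.round(d,4))
E
python3 -c "
from h import *
go([.52,-.285,.21],down(1.71))"
```

```text
t 1.1 turn [  0.     0.   -85.33] shift [ 0.4449 -0.283   0.0004]
```

Request:
move_arm:
  plan:
    - [[0,0,-10,0.05,-0.03,0,0.085],[0,0,-20,0.1,-0.06,0,0.085],[0,0,-30,0.15,-0.095,0,0.085],[0,0,-40,0.2,-0.13,0,0.085],[0,0,-50,0.25,-0.16,0,0.085]]
  force: 40

```text
time: 1.72
eef_pos: [0.3579, -0.4461, 0.2107]
tcp_rot: [0.853, 0.522, 0.0, 0.0]
contact_force: [0.9, 0.2, 0.3]
opening: 0.992
```

```bash
python3 -c "
from h import *
go([.52,-.285,.21],down(1.71))"
```

```text
t 1.73 turn [  0.03   0.03 -35.  ] shift [0.2172 0.0712 0.0007]
```

Request:
move_arm:
  plan:
    - [[0,0,-10,0.05,0.02,0,0.085],[0,0,-20,0.11,0.04,0,0.085],[0,0,-30,0.165,0.055,0,0.085],[0,0,-35,0.217,0.071,0,0.085],[0,0,-35,0.217,0.071,0,0.085]]

```text
time: 2.35
eef_pos: [0.5217, -0.2823, 0.2108]
tcp_rot: [0.654, 0.756, 0.0, 0.0]
contact_force: [-0.3, -0.1, 0.4]
opening: 0.996
```

Run:
```python
from h import *
st=get_state();im=read_camera("wrist");cv2.imwrite("pics/w1.png",im[:,:,::-1]);W=cam("wrist",st)
print(st["eef_pos"],st["tcp_rot"],st["dq"])
for q in ("orange_rod","black_rod","grey_rod","rack"):
    r=pinpoint("wrist",q)[:2]; print(q,[(np.round(d["centre"],1),round(d["p"],2),onz(W,d["centre"],.0 if q=="rack" else .07)) for d in r])
r=cut_out("wrist","orange_rod"); print([(d["p"],d["centre"]) for d in r])
```

```text
[ 0.5217 -0.2823  0.2108] [0.6542 0.7563 0.0002 0.0005] [-0.0673 -0.0075  0.0125 -0.0339  0.0007  0.0002]
orange_rod [(array([316.6, 223.7]), 0.64, array([ 0.5236, -0.2803,  0.07  ])), (array([458.1, 217.1]), 0.39, array([ 0.636 , -0.2585,  0.07  ]))]
black_rod [(array([318.6, 290.1]), 0.94, array([ 0.5336, -0.3372,  0.07  ]))]
grey_rod [(array([316.9, 144.7]), 0.61, array([ 0.5148, -0.2188,  0.07  ]))]
rack [(array([320.5, 206.1]), 0.97, array([ 0.5275, -0.2769,  0.    ]))]
[(0.81, [319.9, 225.7])]
```

View pics/w1.png

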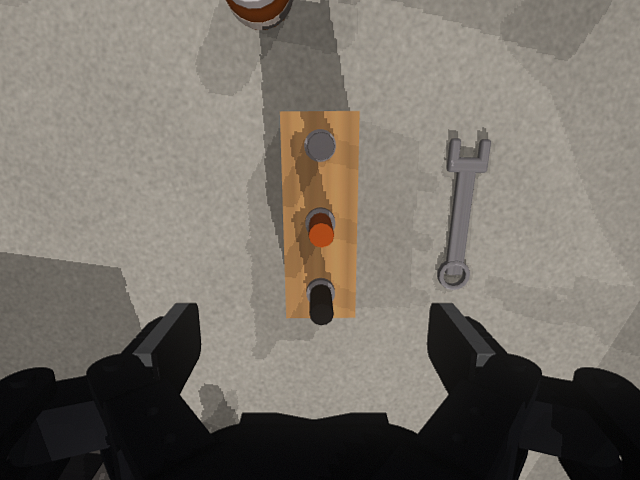

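The orange handle top sits at about (321,234), in the middle well and between the jaws laterally. The grey handle is above it and the black one below.

Run:
```python
from h import *
W=cam("wrist")
im=cv2.imread("pics/w1.png");h=cv2.cvtColor(im,cv2.COLOR_BGR2HSV)
m=((h[...,0]<12)&(h[...,1]>180)&(h[...,2]>170)).astype(np.uint8)*255
m[:180]=0;m[270:]=0;m[:,:290]=0;m[:,350:]=0
c=max(cv2.findContours(m,0,2)[0],key=cv2.contourArea);print(cv2.contourArea(c),cv2.minEnclosingCircle(c))
(x,y),r=cv2.minEnclosingCircle(c)
print(onz(W,(x,y),.116))
p=np.array([.5236,-.280])
go([*p,.084],down(1.71))
print(proj(W,[[.524,-.280,.116],[.524,-.28,.07],[.524,-.28,.076]]))
```

```text
1.0 ((328.0, 229.0), 5.656954288482666)
[ 0.5273 -0.2773  0.116 ]
 t 2.65 turn [ 0.01  0.04 -0.14] shift [0.0057 0.0055 0.1267]
[[322.6816 232.1356]
 [321.4171 218.9932]
 [321.5611 220.4899]]
```

Request:
move_arm:
  plan:
    - [[0,0,0,0.005,0.005,0.04,0.06],[0,0,0,0.005,0.005,0.08,0.06],[0,0,0,0.005,0.005,0.11,0.06],[0,0,0,0.005,0.005,0.127,0.06],[0,0,0,0.005,0.005,0.127,0.06]]

```text
time: 3.28
eef_pos: [0.5222, -0.2809, 0.0826]
tcp_rot: [0.658, 0.753, -0.0, -0.001]
contact_force: [0.4, -0.6, 0.0]
opening: 0.701
```

Run:
```python
from h import *
st=get_state();im=read_camera("wrist");cv2.imwrite("pics/w2.png",im[:,:,::-1]);W=cam("wrist",st)
print(st["eef_pos"],st["contact_force"])
```

```text
[ 0.5222 -0.2809  0.0826] [ 0.402  -0.5567  0.0085]
```

View pics/w2.png

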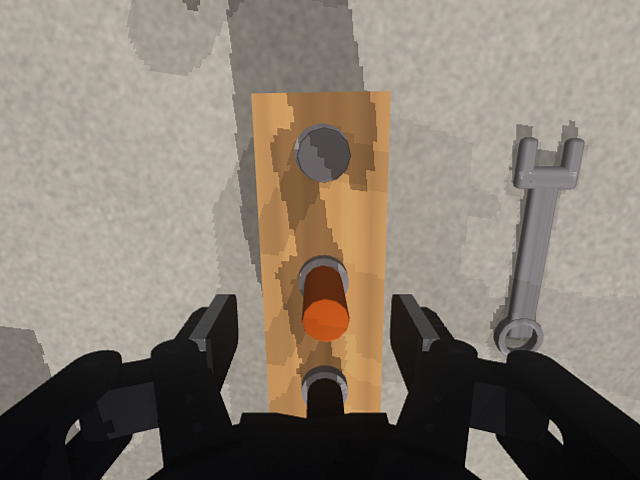

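Run:
```python
from h import *
st=get_state();W=cam("wrist",st)
P=onz(W,(326,321),.116);print(P, onz(W,(324,274),.076))
go([P[0],P[1],.084],down(1.71))
```

```text
[ 0.5274 -0.2796  0.116 ] [ 0.527  -0.2751  0.076 ]
 t 3.33 turn [ 0.02  0.05 -0.19] shift [0.0012 0.0044 0.0001]
```

Request:
move_arm:
  plan:
    - [[0,0,0,0.002,0.0045,-0.001,0.05],[0,0,0,0.002,0.0045,-0.001,0.01],[0,0,0,0.002,0.0045,-0.001,0.005],[0,0,0,0.002,0.0045,-0.001,0.005],[0,0,0,0.002,0.0045,-0.001,0.005]]
  force: 50

```text
time: 3.95
eef_pos: [0.5278, -0.2793, 0.0863]
tcp_rot: [0.657, 0.753, -0.0, 0.001]
contact_force: [-0.9, 0.0, 5.2]
opening: 0.179
```

Run:
```python
from h import *
st=get_state();im=read_camera("wrist");cv2.imwrite("pics/w3.png",im[:,:,::-1]);W=cam("wrist",st)
print(st["eef_pos"],st["contact_force"],st["opening"]*85)
```

```text
[ 0.5278 -0.2793  0.0863] [-0.8964  0.0046  5.2141] 15.24761992043297
```

View pics/w3.png

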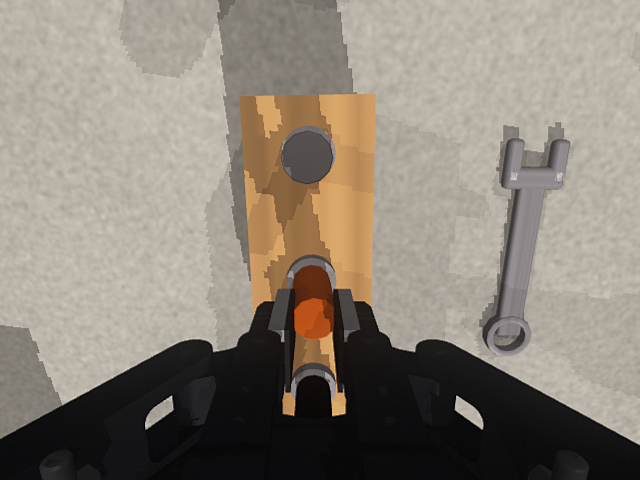

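Run:
```python
from h import *
st=get_state();W=cam("wrist",st);R0=R.from_quat(st["tcp_rot"])
P=onz(W,(314,320),.116);print(P,R0.inv().apply(P-st["eef_pos"]))
P=onz(W,(311.5,274),.076);print(P,R0.inv().apply(P-st["eef_pos"]))
for t in ([0,-.009,0],[0.011,-.009,0],[0,-.009,-.03],[.011,-.009,-.03],[-.011,-.009,-.03]): print(t,proj(W,R0.apply(t)+st["eef_pos"]))
```

```text
[ 0.5276 -0.2788  0.116 ] [ 0.0005 -0.0001 -0.0298]
[ 0.5259 -0.2746  0.076 ] [ 0.0049 -0.0013  0.0102]
[0, -0.009, 0] [[294.6492 291.6621]]
[0.011, -0.009, 0] [[294.3082 268.9161]]
[0, -0.009, -0.03] [[290.848  321.4578]]
[0.011, -0.009, -0.03] [[290.3621 294.7314]]
[-0.011, -0.009, -0.03] [[291.3152 347.1536]]
```

Gripped, with the handle centred between the pads at (314,320). Lifting straight up.

Request:
move_arm:
  plan:
    - [[0,0,0,0,0,-0.03,0.005],[0,0,0,0,0,-0.08,0.005],[0,0,0,0,0,-0.13,0.005],[0,0,0,0,0,-0.18,0.005],[0,0,0,0,0,-0.21,0.005]]

```text
time: 4.62
eef_pos: [0.528, -0.279, 0.2988]
tcp_rot: [0.657, 0.754, 0.0, 0.003]
contact_force: [0.2, -1.2, -0.7]
opening: 0.176
```

```bash
cat >> h.py <<'E'
def portrot(yaw):
    mx=np.array([np.cos(yaw),np.sin(yaw),0]);my=np.array([-mx[1],mx[0],0]);pz=-.5*mx+np.array([0,0,np.sqrt(.75)])
    z=-pz;x=my;y=np.cross(z,x);return R.from_matrix(np.c_[x,y,z]),pz,mx,my
E
python3 -c "
from h import *
r,pz,mx,my=portrot(np.radians(-8.4))
go(np.array([.58,.152,.165])+.14*pz,r)"
```

```text
t 4.62 turn [-29.55  -4.04  15.87] shift [0.4396 0.0427 0.0109]
```

Request:
move_arm:
  plan:
    - [[0,0,2,0.04,0.004,0,0.005],[-4,0,4,0.09,0.01,0,0.005],[-9,-1,6,0.14,0.015,0,0.005],[-14,-2,8,0.19,0.02,0,0.005],[-18,-2,10,0.24,0.025,0,0.005]]

```text
time: 5.25
eef_pos: [0.5193, -0.0361, 0.2967]
tcp_rot: [0.712, 0.683, 0.107, 0.119]
contact_force: [-0.1, 0.8, -0.3]
opening: 0.179
```

```bash
python3 -c "
from h import *
r,pz,mx,my=portrot(np.radians(-8.4))
go(np.array([.58,.152,.165])+.14*pz,r)"
```

```text
t 5.25 turn [-11.56  -1.97   5.65] shift [ 0.1979 -0.0189  0.0028]
```

Request:
move_arm:
  plan:
    - [[-3,0,1,0.05,-0.005,0,0.005],[-6,-1,3,0.1,-0.01,0,0.005],[-9,-2,5,0.15,-0.015,0.002,0.005],[-11.6,-2,5.6,0.198,-0.019,0.003,0.005],[-11.6,-2,5.6,0.198,-0.019,0.003,0.005]]

```text
time: 5.88
eef_pos: [0.5086, 0.1657, 0.2837]
tcp_rot: [0.729, 0.634, 0.168, 0.195]
contact_force: [0.1, -0.5, -0.5]
opening: 0.179
```

Run:
```python
from h import *
for c in ("wrist","scene","top"):
    st=get_state();im=read_camera(c);cv2.imwrite(f"pics/{c}4.png",im[:,:,::-1]);W=cam(c,st)
    print(c,st["eef_pos"],st["tcp_rot"],st["dq"])
    for q in ("port","orange_rod_tip","orange_rod","valve_tip"):
        r=pinpoint(c,q)[:2]; print(q,[(np.round(d["centre"],1),round(d["p"],2),onz(W,d["centre"],.165)) for d in r])
```

```text
wrist [0.5086 0.1657 0.2837] [0.7292 0.634  0.1684 0.1947] [-0.0764 -0.0061 -0.0127 -0.0031  0.0145 -0.0466]
port [(array([307.8, 275.9]), 0.73, array([0.5644, 0.1163, 0.165 ])), (array([316.4, 224.6]), 0.66, array([0.5784, 0.1571, 0.165 ]))]
orange_rod_tip [(array([309.1, 243.8]), 0.84, array([0.5695, 0.1431, 0.165 ])), (array([320.2, 226.9]), 0.38, array([0.5816, 0.1544, 0.165 ]))]
orange_rod [(array([309.6, 276. ]), 0.57, array([0.566 , 0.1157, 0.165 ]))]
valve_tip []
scene [0.511  0.1611 0.286 ] [0.7316 0.6306 0.1688 0.1965] [-0.0085 -0.0022 -0.0021 -0.0008 -0.0006  0.0022]
port [(array([421.1, 161.2]), 0.77, array([0.5784, 0.1588, 0.165 ]))]
orange_rod_tip [(array([410.2, 134.3]), 0.8, array([0.5051, 0.2166, 0.165 ]))]
orange_rod [(array([403.3, 101.3]), 0.76, array([0.4109, 0.3094, 0.165 ])), (array([427.9, 241.6]), 0.64, array([ 0.7208, -0.0066,  0.165 ]))]
valve_tip [(array([346.2, 192.4]), 0.52, array([ 0.5398, -0.0114,  0.165 ]))]
top [0.511  0.1614 0.2862] [0.7314 0.6307 0.169  0.1965] [ 0.0069  0.0004  0.0014  0.0008 -0.0004  0.0024]
port [(array([161.7, 221.1]), 0.72, array([0.5763, 0.154 , 0.165 ])), (array([242.6, 274.4]), 0.46, array([0.5077, 0.0125, 0.165 ]))]
orange_rod_tip [(array([147.4, 231.5]), 0.87, array([0.5565, 0.1734, 0.165 ]))]
orange_rod [(array([133.5, 239.9]), 0.71, array([0.5401, 0.1926, 0.165 ]))]
valve_tip [(array([245.6, 275.3]), 0.47, array([0.5069, 0.0076, 0.165 ]))]
```

View pics/wrist4.png

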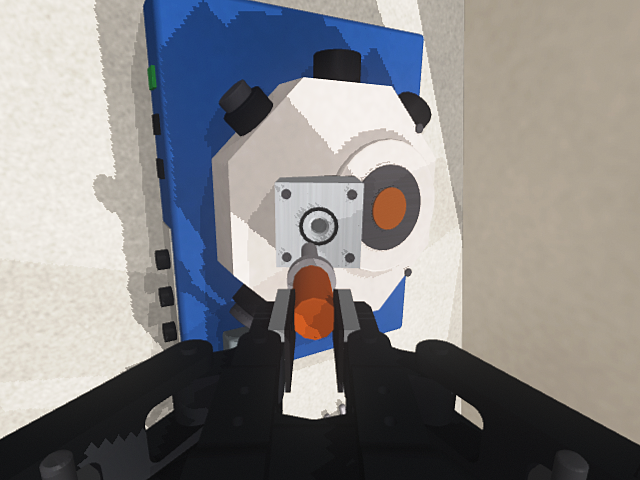

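View pics/scene4.png

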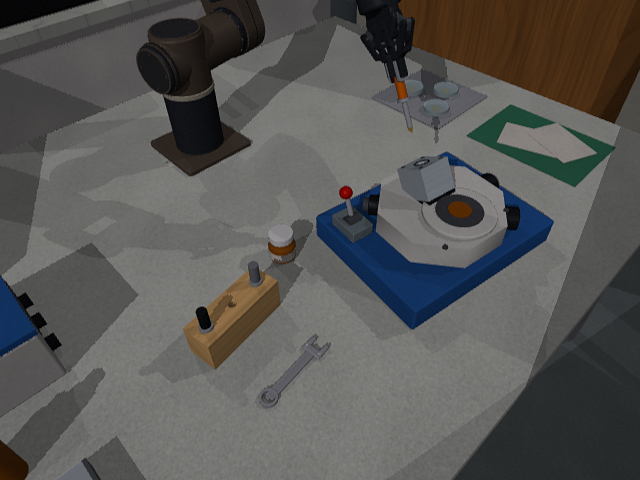

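View pics/top4.png

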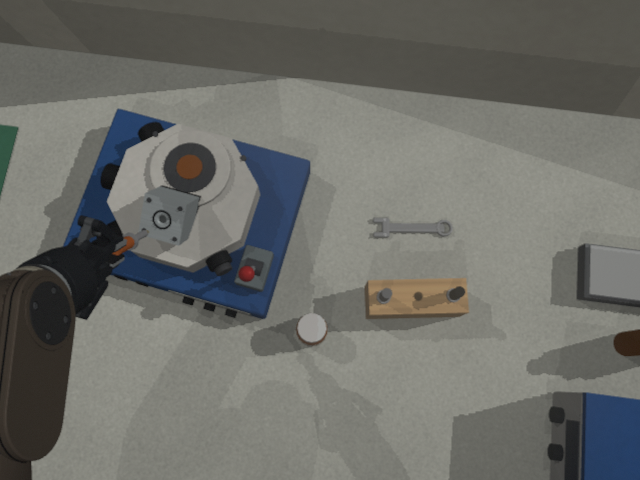

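The wrist view shows the port face with its hole at about (319,226) and the rod tip just below it at (309,244). I'll take a settled picture and fit the port pose.

Run:
```python
from h import *
st=get_state();im=read_camera("wrist");cv2.imwrite("pics/w5.png",im[:,:,::-1])
import pickle;pickle.dump(st,open("st5.pkl","wb"));print(st["eef_pos"],st["tcp_rot"])
c=im[160:350,250:390,::-1];cv2.imwrite("pics/w5c.png",cv2.resize(c,None,fx=4,fy=4,interpolation=cv2.INTER_CUBIC)[:600])
```

```text
[0.5108 0.1622 0.2861] [0.731  0.6313 0.1691 0.1964]
```

View pics/w5c.png

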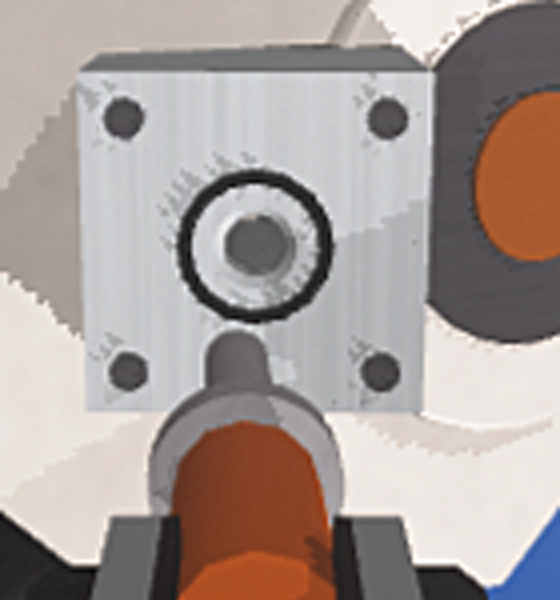

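```bash
cat > fit.py <<'E'
from h import *
import pickle
st=pickle.load(open("st5.pkl","rb"));W=cam("wrist",st)
obs=np.array([[313.8,221.5],[270,177.5],[358.5,177.5],[271.75,262.75],[355.75,262.75]])
# top of img = mill +y ; right = +mill x
def model(v):
    r,pz,mx,my=portrot(v[3]); fx=-np.cross(my,-pz)*-1
    fx=np.cross(my,pz)  # port x = y cross z
    o=v[:3]; h=.035
    return np.array([o,o-h*fx+h*my,o+h*fx+h*my,o-h*fx-h*my,o+h*fx-h*my])
f=lambda v:(proj(W,model(v))-obs).ravel()
s=least_squares(f,[.58,.155,.165,-.15]);print("free z",s.x,np.degrees(s.x[3]),s.fun.round(1))
g=lambda v:f([v[0],v[1],.165,v[2]])
s2=least_squares(g,[.58,.155,-.15]);print("z fixed",s2.x,np.degrees(s2.x[2]),s2.fun.round(1))
R0=R.from_quat(st["tcp_rot"])
for d in (.0163,):
    for z in (0,-.006,.0,.05,.06): 
        P=st["eef_pos"]+R0.apply([0,0,d+z]);print(z,P,proj(W,P))
E
python3 fit.py
```

```text
free z [ 0.5806  0.1553  0.1647 -0.1507] -8.635768414770872 [ 0.2 -0.1 -0.4  0.   0.2  0.3  0.1 -0.3  0.1 -0. ]
z fixed [ 0.5805  0.1554 -0.1507] -8.632001395737626 [ 0.2 -0.1 -0.5  0.   0.2  0.3  0.  -0.2  0.1  0. ]
0 [0.5188 0.161  0.272 ] [[314.0801 278.8518]]
-0.006 [0.5159 0.1614 0.2772] [[314.0838 283.1693]]
0.0 [0.5188 0.161  0.272 ] [[314.0801 278.8518]]
0.05 [0.5436 0.1573 0.2287] [[314.056  250.9827]]
0.06 [0.5485 0.1566 0.22  ] [[314.0523 246.7029]]
```

Run:
```python
import cv2
im=cv2.imread("pics/w5.png");cv2.imwrite("pics/w5d.png",cv2.resize(im[235:345,285:345],None,fx=5,fy=5,interpolation=cv2.INTER_CUBIC))
```

```text
(no output)
```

View pics/w5d.png

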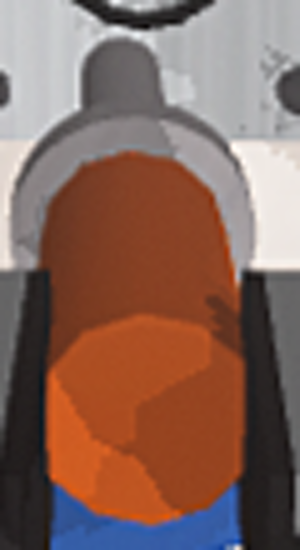

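```bash
cat > rodfit.py <<'E'
from h import *
hm=get_calibration("wrist");K=hm["mtx"];HE=hm["hand_eye"]@F
W=(K,HE)  # tool frame
a=np.linspace(0,2*np.pi,200,endpoint=False)
def circ(o,ax,z,r):
    e1=np.cross(ax,[1,0,0]);e1/=np.linalg.norm(e1);e2=np.cross(ax,e1)
    return proj(W,o+ax*z+r*(np.outer(np.cos(a),e1)+np.outer(np.sin(a),e2)))
def ext(p): return [p[:,0].min(),p[:,0].max(),p[:,1].min(),p[:,1].max()]
def pred(v):
    ax=np.array([v[3],v[4],-1.]);ax/=np.linalg.norm(ax) # towards handle
    o=np.array(v[:3])
    H=ext(circ(o,ax,.046,.009));h=ext(circ(o,ax,.006,.009));C=ext(np.r_[circ(o,ax,0,.012),circ(o,ax,.006,.012)])
    s=circ(o,ax,-.045,.005);S=ext(s);e=ext(np.r_[circ(o,ax,-.05,.005),circ(o,ax,-.06,.002)])
    return np.array(H+[h[0],h[1],h[2],C[0],C[1],C[2],(S[0]+S[1])/2,e[2]])
E
cat > r1.py <<'E'
from rodfit import *
obs=np.array([294.4,334,298,339.6,293,332.6,265.4,287,336.2,255,309,242.4])
s=least_squares(lambda v:pred(v)-obs,[0,0,.0163,0,0],x_scale=[.01,.01,.01,.1,.1]);print(s.x,s.fun.round(1))
o=s.x[:3];ax=np.array([s.x[3],s.x[4],-1]);ax/=np.linalg.norm(ax);print("tip",o-.06*ax,"handle",o+.046*ax)
E
python3 r1.py
```

```text
[-0.0018 -0.0013  0.0228 -0.0161  0.0319] [-2.2  2.9  0.4 -0.6  1.  -2.8 -0.3  1.  -0.5  0.7  0.7 -0.2]
tip [-0.0009 -0.0032  0.0828] handle [-0.0026  0.0002 -0.0231]
```

```bash
cat >> r1.py <<'E'
idx=[2,3,6,8,9,10,11]
for z in (.0143,.0163,.0183,.0203):
    g=lambda v:(pred([v[0],v[1],z,v[2],v[3]])-obs)
    s=least_squares(g,[0,0,0,0],x_scale=[.01,.01,.1,.1]);print(z,s.x,s.fun.round(1),s.cost)
st=get_state();R0=R.from_quat(st["tcp_rot"])
X,e=tri([cam("scene"),cam("top")],[(410.2,134.3),(147.4,231.5)]);print("tip tri",R0.inv().apply(X-st["eef_pos"]),e)
X,e=tri([cam("scene"),cam("top")],[(403.3,101.3),(133.5,239.9)]);print("org tri",R0.inv().apply(X-st["eef_pos"]),e)
X,e=tri([cam("scene"),cam("top")],[(421.1,161.2),(161.7,221.1)]);print("port",X,e)
E
python3 r1.py
python3 - <<'E'
import cv2,numpy as np
a=cv2.imread("pics/scene4.png")[70:190,370:470];b=cv2.imread("pics/top4.png")[180:300,80:230]
cv2.imwrite("pics/s4c.png",np.hstack([cv2.resize(a,None,fx=3.3,fy=5),cv2.resize(b,None,fx=3,fy=5)]) if 0 else np.hstack([cv2.resize(a,(400,480),interpolation=2),cv2.resize(b[:, :100],(400,480),interpolation=2)]))
E
```

```text
[-0.0018 -0.0013  0.0228 -0.0161  0.0319] [-2.2  2.9  0.4 -0.6  1.  -2.8 -0.3  1.  -0.5  0.7  0.7 -0.2]
tip [-0.0009 -0.0032  0.0828] handle [-0.0026  0.0002 -0.0231]
0.0143 [ 0.0011 -0.0012  0.0063  0.0308] [-3.7  4.3 -0.6  1.5  0.1 -2.  -0.9 -0.2  0.7 -0.2  0.7  0.4] 20.298963306871773
0.0163 [ 0.0004 -0.0013  0.001   0.031 ] [-3.3  4.  -0.3  0.9  0.3 -2.2 -0.8  0.1  0.4  0.   0.7  0.3] 16.973033367443108
0.0183 [-0.0002 -0.0013 -0.0042  0.0313] [-3.   3.6 -0.1  0.5  0.5 -2.4 -0.6  0.4  0.1  0.2  0.7  0.1] 14.619862191170684
0.0203 [-0.0009 -0.0013 -0.0095  0.0316] [-2.6  3.3  0.1 -0.   0.7 -2.6 -0.5  0.6 -0.1  0.4  0.7 -0. ] 13.17018131517304
tip tri [ 0.001  -0.0063  0.0817] [np.float64(0.0003743455353120069), np.float64(0.00037434553531198717)]
org tri [-0.0035  0.001   0.0173] [np.float64(0.0013803144025821127), np.float64(0.0013803144025820568)]
port [0.5779 0.1558 0.1654] [np.float64(0.0023132303979796183), np.float64(0.0023132303979795034)]
```

View pics/s4c.png

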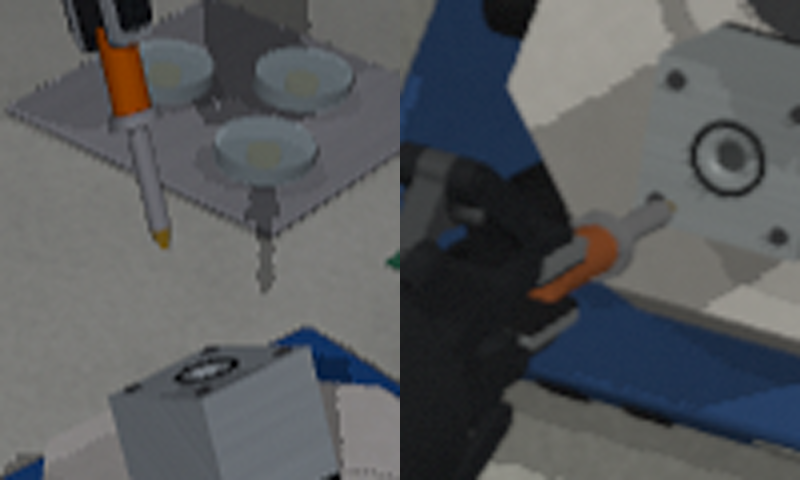

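```bash
cat > ins.py <<'E'
from h import *
import sys
mouth=np.array([.5805,.1554,.165]);r,pz,mx,my=portrot(-.1507)
tip=np.array([.0003,-.0031,.0765])
Rt=r*R.from_rotvec([np.arctan2(-.031,1),0,0])
def tgt(h): return mouth+h*pz-Rt.apply(tip)
if __name__=="__main__":
    for h in map(float,sys.argv[1:]): go(tgt(h),Rt,h)
E
python3 ins.py .012
```

```text
0.012 t 6.67 turn [-1.74 -0.1   0.24] shift [0.0033 0.0008 0.0513]
```

Request:
move_arm:
  plan:
    - [[-1,0,0.2,0.002,0.001,0.01,0.005],[-1.7,-0.1,0.2,0.003,0.001,0.025,0.005],[-1.7,-0.1,0.2,0.0033,0.001,0.04,0.005],[-1.7,-0.1,0.2,0.0033,0.001,0.051,0.005],[-1.7,-0.1,0.2,0.0033,0.001,0.051,0.005]]

```text
time: 7.3
eef_pos: [0.5371, 0.1614, 0.2408]
tcp_rot: [0.729, 0.627, 0.177, 0.207]
contact_force: [-0.4, -0.6, -0.3]
opening: 0.174
```

```bash
python3 - <<'E'
from h import *
import pickle
st=get_state()
for c in ("scene","wrist"):
    im=read_camera(c); cv2.imwrite(f"pics/{c}6.png",im[:,:,::-1])
    if c=="scene":A=cv2.resize(im[110:190,380:460,::-1],(400,400),interpolation=2)
    else:
        B=cv2.resize(im[170:340,250:390,::-1],(400,486),interpolation=2)
B=cv2.resize(B,(494,600));A=cv2.copyMakeBorder(A[:,50:350],0,200,0,0,0)
cv2.imwrite("pics/c6.png",np.hstack([A,B]))
st=get_state();pickle.dump(st,open("st6.pkl","wb"));print(st["eef_pos"],st["contact_force"],st["opening"],st["dq"])
E
python3 ins.py .012 0.005
```

```text
[0.5375 0.1616 0.2426] [-0.422  -0.1726 -0.9117] 0.1788215140145325 [ 0.0026 -0.0131 -0.0086  0.      0.0012 -0.0023]
0.012 t 7.4 turn [-0.03  0.    0.04] shift [ 0.     -0.0005  0.0003]
0.005 t 7.4 turn [-0.03  0.    0.04] shift [ 0.     -0.0007  0.0073]
```

View pics/c6.png

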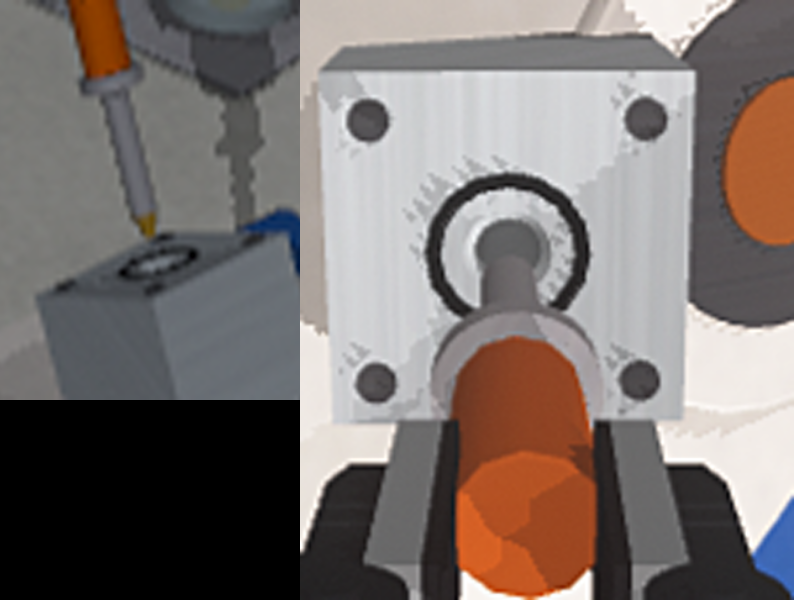

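The rod is lined up with the hole in both the wrist and scene views, with the tip about 12 mm short. Inserting in steps.

Request:
move_arm:
  plan:
    - [[0,0,0,0,-0.0005,0.005,0.005],[0,0,0,0,-0.0005,0.01,0.005],[0,0,0,0,-0.0005,0.016,0.005],[0,0,0,0,-0.0005,0.022,0.005],[0,0,0,0,-0.0005,0.028,0.005]]

```text
time: 8.02
eef_pos: [0.5519, 0.1594, 0.218]
tcp_rot: [0.729, 0.627, 0.178, 0.207]
contact_force: [-0.2, 0.2, -0.3]
opening: 0.177
```

```bash
python3 ins.py -.058; python3 -c "
from h import *
s=get_state();print(s['contact_force'],s['wrist_torque'])"
```

```text
-0.058 t 8.03 turn [-0.04  0.01  0.03] shift [ 0.     -0.002   0.0418]
[-0.181   0.2305 -0.2713] [0.0528 0.3508 0.0074]
```

Request:
move_arm:
  plan:
    - [[0,0,0,0,-0.0009,0.007,0.005],[0,0,0,0,-0.0012,0.014,0.005],[0,0,0,0,-0.0014,0.021,0.005],[0,0,0,0,-0.0016,0.028,0.005],[0,0,0,0,-0.0018,0.035,0.005]]

```text
time: 8.65
eef_pos: [0.5688, 0.1569, 0.1869]
tcp_rot: [0.729, 0.627, 0.178, 0.207]
contact_force: [-0.3, -0.6, -0.1]
opening: 0.174
```

```bash
python3 ins.py -.06
python3 - <<'E'
from h import *
s=get_state();print(s['contact_force'],s['wrist_torque'])
im=read_camera("wrist");B=cv2.resize(im[150:340,230:400,::-1],(510,570),interpolation=2)
im=read_camera("scene");A=cv2.resize(im[90:190,380:440,::-1],(285,570)[0:2],interpolation=2)
cv2.imwrite("pics/c7.png",np.hstack([A,B]))
E
```

```text
-0.06 t 8.65 turn [-0.04  0.01  0.04] shift [ 0.     -0.0003  0.0083]
[-0.3461 -0.5554 -0.1178] [ 0.075   0.3012 -0.0145]
```

View pics/c7.png

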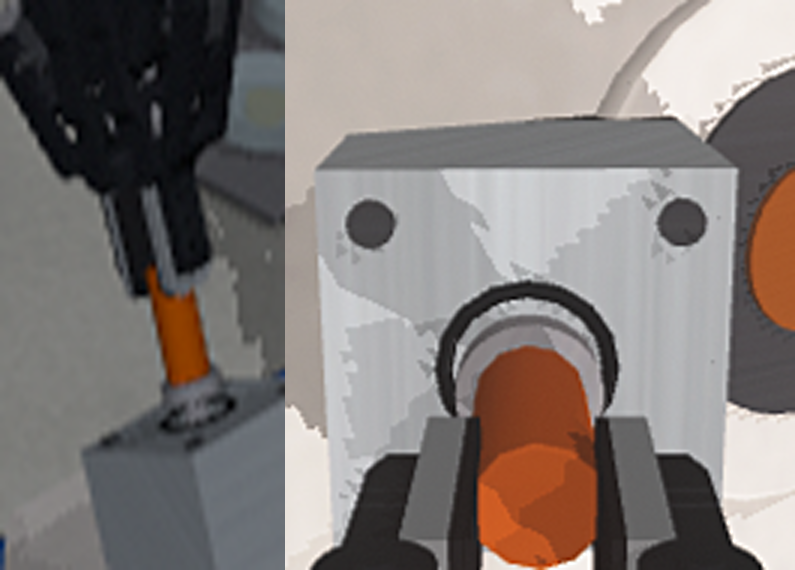

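Request:
move_arm:
  plan:
    - [[0,0,0,0,-0.0003,0.003,0.005],[0,0,0,0,-0.0004,0.005,0.005],[0,0,0,0,-0.0004,0.007,0.005],[0,0,0,0,-0.0005,0.009,0.005],[0,0,0,0,-0.0005,0.009,0.005]]

```text
time: 9.38
eef_pos: [0.5725, 0.1562, 0.1791]
tcp_rot: [0.73, 0.627, 0.177, 0.207]
contact_force: [-4.5, 1.0, 3.2]
opening: 0.178
```

```bash
python3 ins.py -.06
python3 - <<'E'
from h import *
s=get_state();print(s['contact_force'],s['wrist_torque'])
im=read_camera("wrist");B=cv2.resize(im[150:340,230:400,::-1],(510,570),interpolation=2)
im=read_camera("scene");A=cv2.resize(im[90:190,380:440,::-1],(285,570)[0:2],interpolation=2)
cv2.imwrite("pics/c8.png",np.hstack([A,B]))
E
```

```text
-0.06 t 9.38 turn [-0.13  0.05  0.03] shift [ 0.0001  0.0006 -0.0004]
[-4.4712  1.0255  3.1774] [ 0.0177  0.6781 -0.0129]
```

View pics/c8.png

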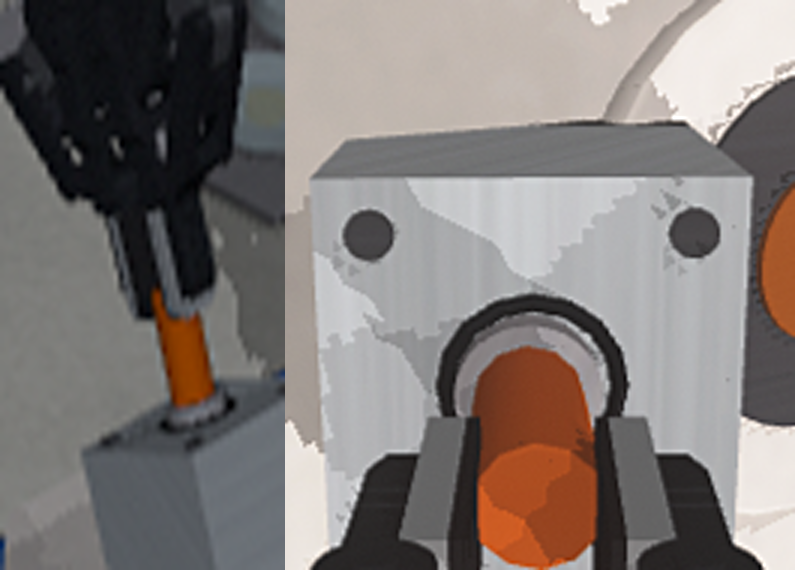

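Request:
move_arm:
  plan:
    - [[0,0,0,0,0,0.001,0.005],[0,0,0,0,0,0.002,0.005],[0,0,0,0,0,0.003,0.005],[0,0,0,0,0,0.003,0.005],[0,0,0,0,0,0.003,0.005]]

```text
time: 10.1
eef_pos: [0.573, 0.1563, 0.1791]
tcp_rot: [0.73, 0.627, 0.177, 0.207]
contact_force: [-20.0, -0.2, 17.0]
opening: 0.176
```

```bash
python3 ins.py -.06
python3 - <<'E'
from h import *
s=get_state();print(s['contact_force'],s['wrist_torque'])
im=read_camera("wrist");B=cv2.resize(im[150:340,230:400,::-1],(510,570),interpolation=2)
im=read_camera("scene");A=cv2.resize(im[90:190,380:440,::-1],(285,570)[0:2],interpolation=2)
cv2.imwrite("pics/c9.png",np.hstack([A,B]))
E
```

```text
-0.06 t 10.1 turn [-0.21  0.11  0.02] shift [-0.0001  0.0002 -0.0006]
[-19.9539  -0.1846  17.0323] [-0.1332  1.8145 -0.2696]
```

View pics/c9.png

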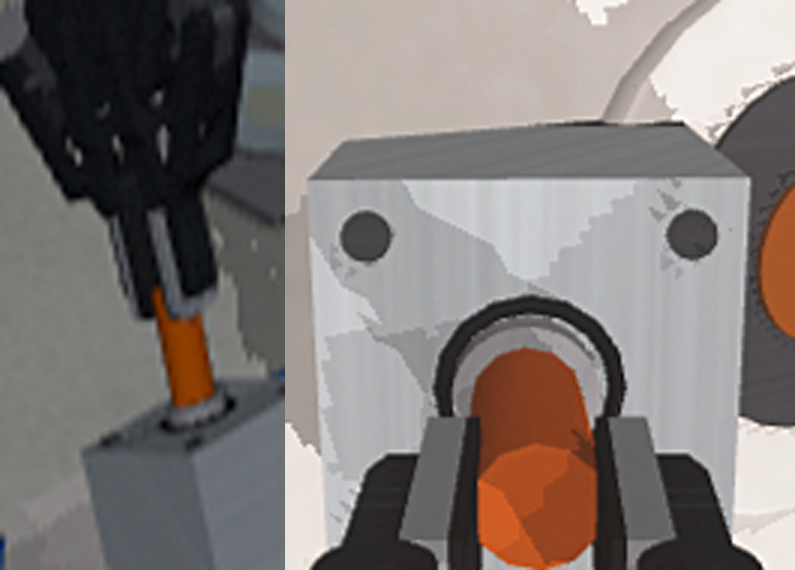

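Request:
move_arm:
  plan:
    - [[0,0,0,0,0,-0.0005,0.005],[0,0,0,0,0,-0.0005,0.03],[0,0,0,0,0,-0.0005,0.04],[0,0,0,0,0,-0.0005,0.045],[0,0,0,0,0,-0.0005,0.045]]

```text
time: 10.82
eef_pos: [0.5728, 0.1563, 0.1793]
tcp_rot: [0.73, 0.627, 0.176, 0.207]
contact_force: [-0.7, -0.5, -0.4]
opening: 0.526
```

Run:
```python
from h import *
s=get_state();print(s['contact_force'],s['opening'])
im=read_camera("wrist");B=cv2.resize(im[150:340,230:400,::-1],(510,570),interpolation=2)
im=read_camera("scene");A=cv2.resize(im[90:190,380:440,::-1],(285,570)[0:2],interpolation=2)
cv2.imwrite("pics/c10.png",np.hstack([A,B]))
```

```text
[-0.6567 -0.5069 -0.3535] 0.5263000989271495
```

View pics/c10.png

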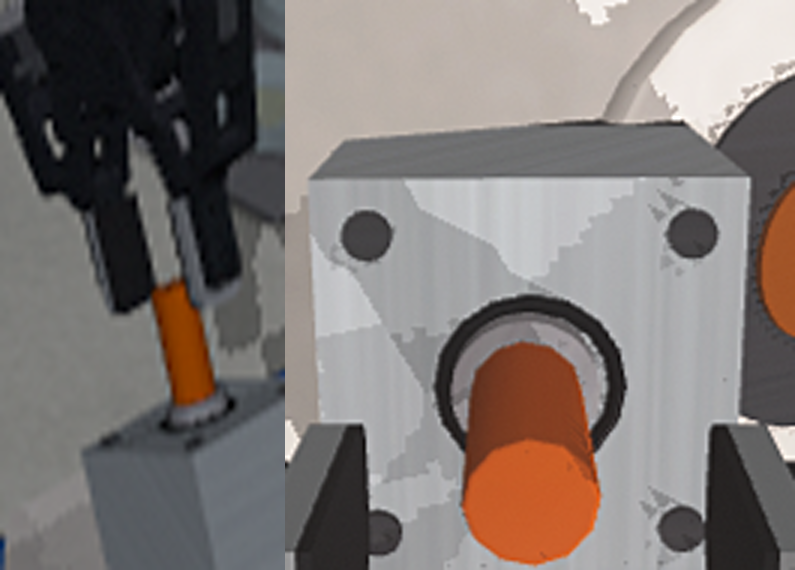

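The rod stayed seated after release, with its collar inside the black ring. Retreating along the axis.

Request:
move_arm:
  plan:
    - [[0,0,0,0,0,-0.01,0.045],[0,0,0,0,0,-0.03,0.045],[0,0,0,0,0,-0.055,0.045],[0,0,0,0,0,-0.08,0.045],[0,0,0,0,0,-0.09,0.045]]

```text
time: 11.55
eef_pos: [0.5264, 0.164, 0.2586]
tcp_rot: [0.729, 0.627, 0.178, 0.208]
contact_force: [0.1, 0.1, 0.5]
opening: 0.525
```

Run:
```python
from h import *
st=get_state();im=read_camera("wrist");W=cam("wrist",st);cv2.imwrite("pics/w11.png",im[:,:,::-1])
B=cv2.resize(im[130:320,230:400,::-1],(510,570),interpolation=2)
im=read_camera("scene");A=cv2.resize(im[90:190,380:440,::-1],(285,570)[0:2],interpolation=2)
cv2.imwrite("pics/c11.png",np.hstack([A,B]))
m=np.array([.5805,.1554,.165]);r,pz,mx,my=portrot(-.1507)
print(proj(W,[m,m+.046*pz,m+.006*pz]),st["eef_pos"])
for c in ("wrist","scene"):
    print([(d["centre"],d["p"]) for d in pinpoint(c,"orange_rod")[:2]],[(d["centre"],d["p"]) for d in pinpoint(c,"valve_tip")[:2]])
```

```text
[[310.3651 235.293 ]
 [311.9823 253.1696]
 [310.5464 237.2972]] [0.5264 0.164  0.2586]
[([305.8, 232.4], 0.88)] [([248.4, 407.7], 0.82)]
[([420.5, 162.7], 0.81), ([425.0, 240.3], 0.3)] [([345.4, 191.5], 0.6)]
```

View pics/c11.png

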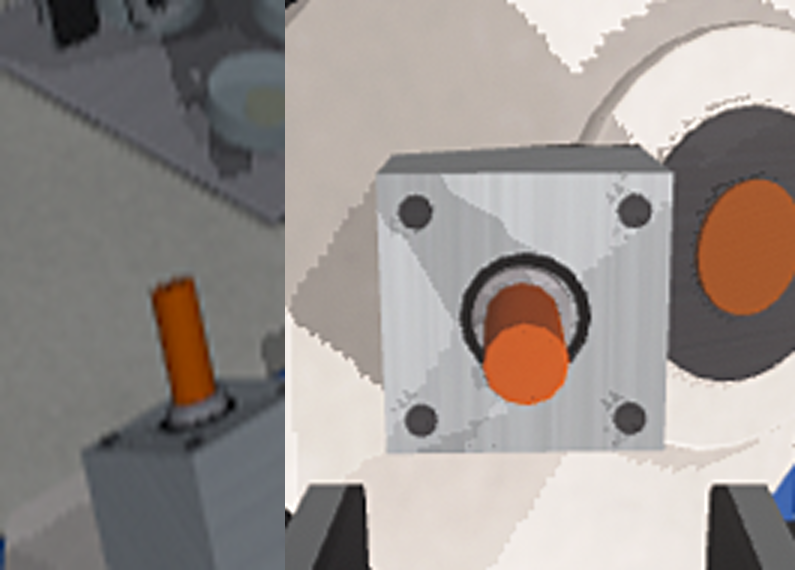

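View pics/w11.png

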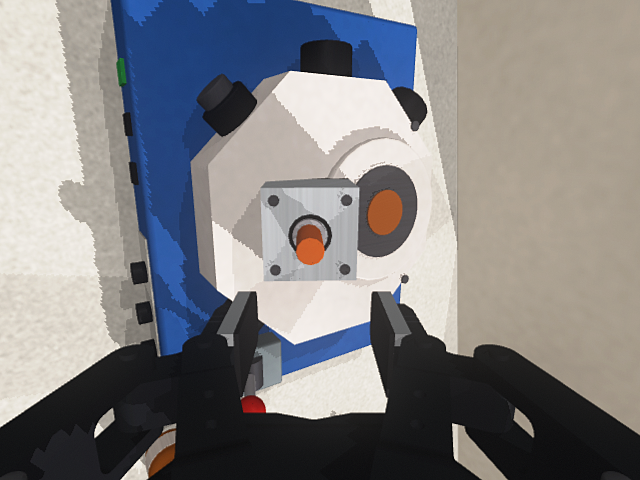

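Rod check: the handle top is at about (310,251) against a predicted (312,253) for home. In the scene view the collar lies flat in the ring. Next is the lever.

```bash
cat > lev.py <<'E'
from h import *
import sys
yaw=-.1507;r,pz,mx,my=portrot(yaw);mill=np.array([.5805,.1554,0])+.055*mx
piv=mill-.152*my-.075*mx
def tgt(s,z,dy=0): return piv+s*mx+dy*my+np.array([0,0,z])
Rd=down(np.pi/2+yaw)
if __name__=="__main__":
    a=list(map(float,sys.argv[1:])); go(tgt(*a),Rd,a)
E
python3 - <<'E'
from lev import *
T=cam("top");print("piv",piv,"mill",mill)
for p,z in (((219,262),.09),((231,265),.09),((215,275),.09),((247,273),.136)):
    P=onz(T,p,z)-piv;print(p,"mx",P@mx,"my",P@my)
X,e=tri([cam("scene"),T],[(345.4,191.5),(246.4,274)]);print(X,(X-piv)@mx,(X-piv)@my)
go(tgt(-.075,.26),Rd)
E
```

```text
piv [0.5379 0.0081 0.    ] mill [0.6349 0.1471 0.    ]
(219, 262) mx -0.010612814807788678 my 0.05699045937730852
(231, 265) mx -0.0099056125687582 my 0.03573716793770288
(215, 275) mx -0.03389343852161565 my 0.05651520207810118
(247, 273) mx -0.022273224336295395 my -0.0017092466479778762
[0.5145 0.0114 0.1379] -0.02365571544642377 -0.00024933672852564884
 t 11.85 turn [31.45  0.16 -0.02] shift [-0.1517 -0.0313 -0.0249]
```

Request:
move_arm:
  plan:
    - [[6,0,0,-0.03,-0.01,-0.01,0.02],[14,0,0,-0.07,-0.02,-0.018,0],[22,0,0,-0.11,-0.028,-0.022,0],[30,0,0,-0.15,-0.031,-0.025,0],[31.4,0,0,-0.152,-0.031,-0.025,0]]

```text
time: 12.48
eef_pos: [0.4647, 0.0166, 0.2595]
tcp_rot: [0.76, 0.65, -0.002, 0.0]
contact_force: [-0.2, 0.2, -1.3]
opening: 0.0
```

```bash
python3 lev.py -.075 .112
python3 - <<'E'
from h import *
st=get_state();im=read_camera("wrist");cv2.imwrite("pics/w12.png",im[:,:,::-1])
print(st["opening"],[(d["centre"],d["p"]) for d in pinpoint("wrist","valve_tip")[:2]])
E
```

```text
[-0.075, 0.112] t 12.47 turn [-0.09  0.16 -0.34] shift [ 0.003  -0.0011  0.1475]
0.0002894016061158125 [([382.5, 224.7], 0.83)]
```

View pics/w12.png

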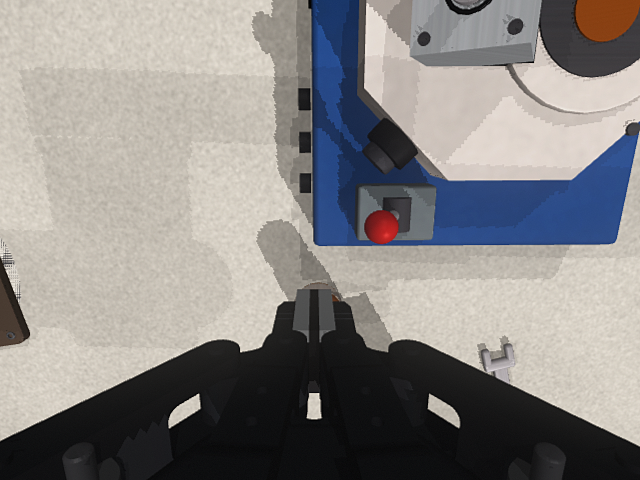

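Run:
```python
from lev import *
W=cam("wrist");P=onz(W,(381.5,226),.137);print(P,(P-piv)@mx,(P-piv)@my)
print(proj(W,[tgt(-.075,.112),tgt(0,.081)]))
```

```text
[0.5154 0.0143 0.137 ] -0.023230787719799677 0.0027512437627337564
[[313.7583 222.8991]
 [396.5554 215.4518]]
```

The ball is at (381,226) and the fingers will come down at about (314,223), clear to its left. Descending.

Request:
move_arm:
  plan:
    - [[0,0,0,0.004,-0.001,0.04,0],[0,0,0,0.004,-0.001,0.08,0],[0,0,0,0.004,-0.001,0.12,0],[0,0,0,0.004,-0.001,0.147,0],[0,0,0,0.004,-0.001,0.147,0]]

```text
time: 13.2
eef_pos: [0.461, 0.0241, 0.1093]
tcp_rot: [0.759, 0.652, -0.003, -0.002]
contact_force: [0.1, -0.1, 1.0]
opening: -0.001
```

```bash
python3 lev.py -.01 .112
python3 - <<'E'
from h import *
st=get_state();im=read_camera("wrist");cv2.imwrite("pics/w13.png",im[:,:,::-1]);print(st["contact_force"])
E
```

```text
[-0.01, 0.112] t 13.2 turn [-0.4   0.11 -0.05] shift [-0.0042  0.0684 -0.0031]
[ 0.1036 -0.1177  0.9547]
```

View pics/w13.png

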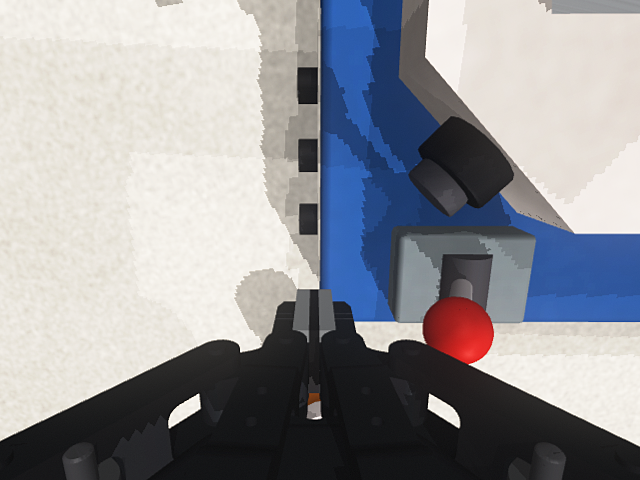

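Request:
move_arm:
  plan:
    - [[0,0,0,-0.004,0.015,-0.002,0],[0,0,0,-0.004,0.03,-0.002,0],[0,0,0,-0.004,0.045,-0.002,0],[0,0,0,-0.004,0.06,-0.002,0],[0,0,0,-0.004,0.07,-0.002,0]]

```text
time: 13.88
eef_pos: [0.5379, 0.0079, 0.1195]
tcp_rot: [0.759, 0.651, 0.003, 0.005]
contact_force: [-0.7, -0.7, 3.7]
opening: -0.002
```

```bash
python3 lev.py 0 .112
python3 - <<'E'
from lev import *
st=get_state();im=read_camera("wrist");cv2.imwrite("pics/w14.png",im[:,:,::-1]);print(st["contact_force"],st["contact_force"]@mx)
im=read_camera("scene");cv2.imwrite("pics/s14.png",cv2.resize(im[130:260,300:460,::-1],(640,520),interpolation=2))
E
```

```text
[0.0, 0.112] t 13.88 turn [ 0.6   0.13 -0.08] shift [ 0.0002 -0.0001  0.0075]
[-0.6656 -0.6963  3.6631] -0.5534673290676685
```

View pics/w14.png

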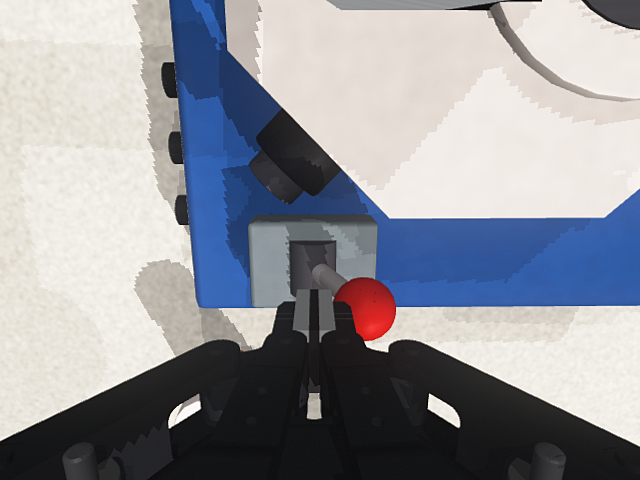

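View pics/s14.png

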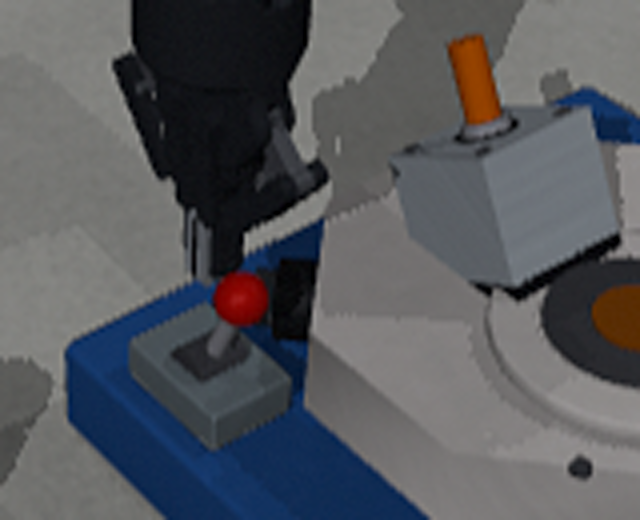

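Request:
move_arm:
  plan:
    - [[0,0,0,0,0.003,0.004,0],[0,0,0,0,0.006,0.005,0],[0,0,0,0,0.009,0.005,0],[0,0,0,0,0.011,0.005,0],[0,0,0,0,0.012,0.005,0]]

```text
time: 14.6
eef_pos: [0.5425, 0.0071, 0.1099]
tcp_rot: [0.759, 0.652, -0.004, -0.003]
contact_force: [-12.8, 1.6, 8.1]
opening: -0.006
```

```bash
python3 lev.py 0 .112
python3 - <<'E'
from lev import *
st=get_state();im=read_camera("wrist");cv2.imwrite("pics/w15.png",im[:,:,::-1]);print(st["contact_force"],st["contact_force"]@mx)
T=cam("top");im=read_camera("top");d=pinpoint("top","valve_tip")[:2];im=read_camera("scene");e=pinpoint("scene","valve_tip")[:2]
print(d,e)
X,er=tri([cam("scene"),T],[e[0]["centre"],d[0]["centre"]]);print(X,(X-piv)@mx,(X-piv)@my,er)
E
```

```text
[0.0, 0.112] t 14.6 turn [-0.56  0.16 -0.05] shift [ 0.0003 -0.0047 -0.0021]
[-12.7601   1.5615   8.0802] -12.849867494405979
[] [{'centre': [364.6, 210.3], 'p': 0.73}]Traceback (most recent call last):
  File "<stdin>", line 5, in <module>
IndexError: list index out of range
```

View pics/w15.png

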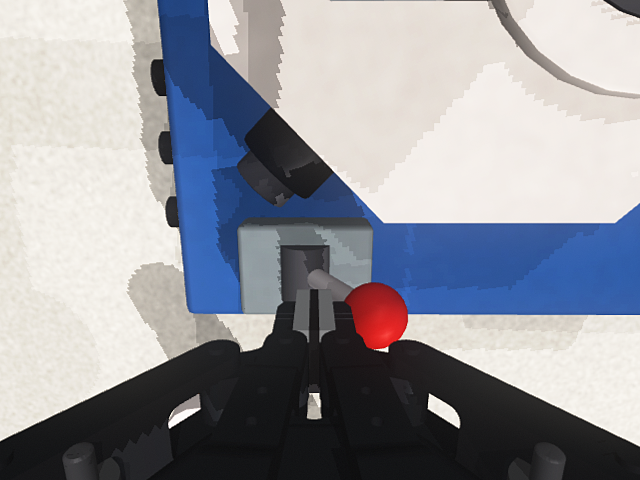

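Request:
move_arm:
  plan:
    - [[0,0,0,0,0.004,-0.001,0],[0,0,0,0,0.008,-0.001,0],[0,0,0,0,0.01,-0.001,0],[0,0,0,0,0.01,-0.001,0],[0,0,0,0,0.01,-0.001,0]]

```text
time: 15.48
eef_pos: [0.5423, 0.0071, 0.1099]
tcp_rot: [0.758, 0.652, -0.014, -0.013]
contact_force: [-26.9, 2.8, 19.1]
opening: -0.003
```

```bash
python3 lev.py 0 .112
python3 - <<'E'
from lev import *
st=get_state();print(st["contact_force"],st["contact_force"]@mx)
E
```

```text
[0.0, 0.112] t 15.47 turn [-2.19  0.24  0.04] shift [ 0.0003 -0.0046 -0.0019]
[-26.9415   2.8014  19.1238] -27.056763653764268
```

Hard stop: the position didn't change while the force rose to 27 N. Backing off, then up, to measure.

Request:
move_arm:
  plan:
    - [[0,0,0,0,-0.01,0,0],[2,0,0,0,-0.025,0,0],[2,0,0,0,-0.045,-0.01,0],[2,0,0,0,-0.07,-0.06,0],[2,0,0,0,-0.08,-0.11,0]]

```text
time: 16.1
eef_pos: [0.4661, 0.0192, 0.2233]
tcp_rot: [0.758, 0.652, -0.026, -0.027]
contact_force: [1.4, 0.0, 1.0]
opening: -0.001
```

Run:
```python
from lev import *
st=get_state();print(st["eef_pos"],st["contact_force"])
px={}
for c in ("wrist","scene","top"):
    st=get_state();im=read_camera(c);cv2.imwrite(f"pics/{c}16.png",im[:,:,::-1]);C=cam(c,st)
    for q in ("valve_tip","orange_rod"):
        d=pinpoint(c,q)[:1]
        if d: px[c,q]=(C,d[0]["centre"]);print(c,q,d)
    h=cv2.cvtColor(im,cv2.COLOR_RGB2HSV);m=(((h[...,0]<4)|(h[...,0]>175))&(h[...,1]>200)&(h[...,2]>90)).astype(np.uint8)
    n,l,s,ce=cv2.connectedComponentsWithStats(m);print([(s[i][4],ce[i].round(1)) for i in range(1,n) if s[i][4]>15])
    if s[1:,4].size: px[c,"ball"]=(C,ce[1+np.argmax(s[1:,4])])
for q in ("ball","valve_tip","orange_rod"):
    k=[v for (c,qq),v in px.items() if qq==q]
    if len(k)>1:
        X,e=tri([a for a,b in k],[b for a,b in k]);print(q,X,(X-piv)@mx,(X-piv)@my,np.round(e,4))
```

```text
[0.4661 0.0192 0.2233] [1.3806 0.027  0.9983]
wrist valve_tip [{'centre': [475.8, 243.5], 'p': 0.88}]
[(np.int32(415), array([486.2, 249.8]))]
scene valve_tip [{'centre': [365.8, 209.1], 'p': 0.74}]
scene orange_rod [{'centre': [418.6, 161.5], 'p': 0.59}]
[(np.int32(122), array([362.1, 207.6]))]
top valve_tip [{'centre': [257.3, 249.2], 'p': 0.63}]
[]
ball [0.57   0.0008 0.1391] 0.032871349376298896 -0.0024230542482945776 [0.0005 0.0005]
valve_tip [0.5655 0.0046 0.1288] 0.02779307346932252 0.0006102377617616672 [0.0022 0.0077 0.0082]
```

View pics/scene16.png

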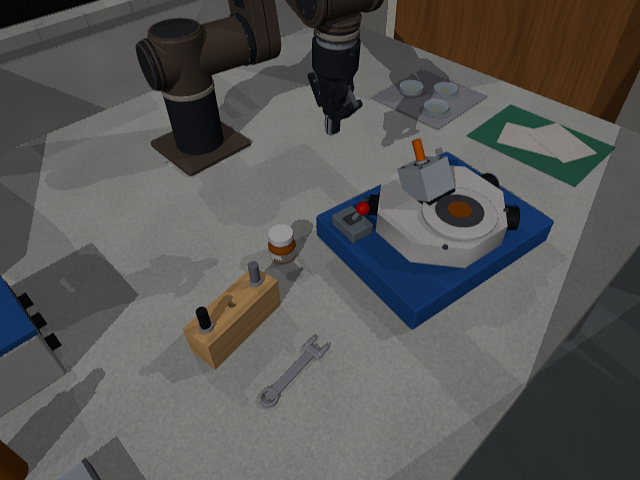

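View pics/wrist16.png

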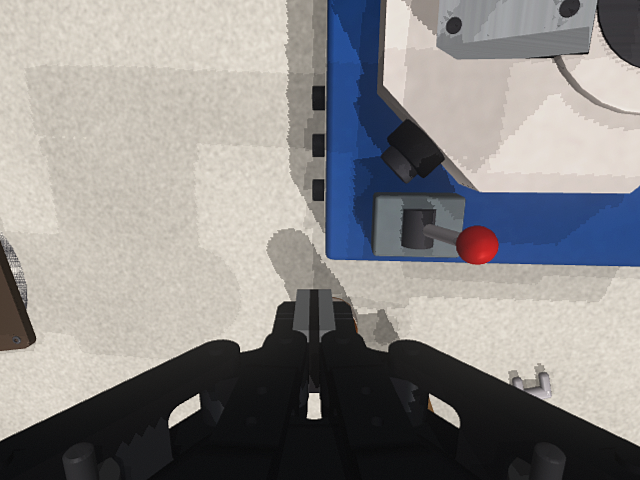

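Run:
```python
import cv2,numpy as np
a=cv2.imread("pics/scene16.png")[125:225,350:470];b=cv2.imread("pics/top16.png")[170:290,110:290]
cv2.imwrite("pics/fin.png",np.hstack([cv2.resize(a,(400,400),interpolation=2),cv2.resize(b,(400,400),interpolation=2)]))
from lev import *
m=np.array([.5805,.1554,.165]);print(proj(cam("scene"),[m,m+.046*pz,m+.006*pz]))
```

```text
[[420.8708 162.4234]
 [415.1254 139.745 ]
 [420.1316 159.5055]]
```

View pics/fin.png

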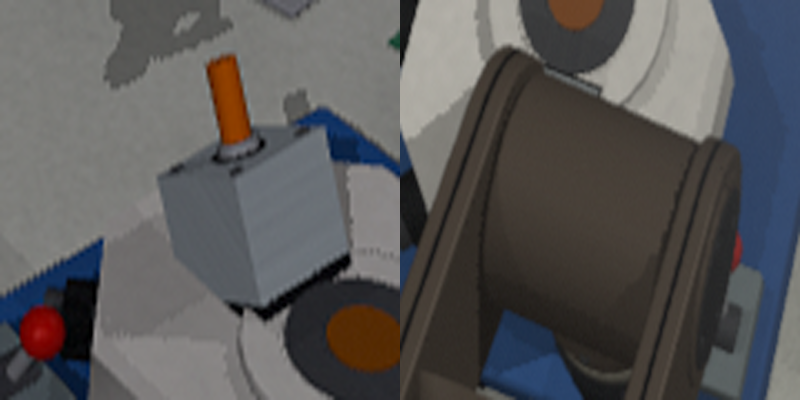

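The rod is still home: its handle top is at scene (416.6,139.5) against a predicted (415,139.7). The lever is over and the robot is clear.

```bash
python3 -c "
from plant import *
print(ticket.sign_off(),get_state()['time'])"
```

```text
the job is handed in; nothing more can be done
the job is handed in; nothing more can be done
```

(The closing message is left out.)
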